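# Function test of a roller-lever limit switch

## Task

Test the limit switch that has its roller on a slanting lever arm: with the fingertips press the roller lightly down until the arm has clearly given way, and let it spring back up. Then confirm the test by pressing the large mushroom-shaped button on the loose control box down gently, and withdraw a hand's breadth clear of it. Do not touch the other two limit switches or press the other two buttons, grasp and lift nothing, and leave the control box, the workpieces and the screwdriver where they lie.

Things in the scene. Friction and masses are not known exactly. Their poses are not given: they have to be found in the camera images.
- roller_top (a point): top of the black roller (18 mm diameter, 16 mm wide) at the free end of the slanting dark steel lever arm of the one roller-lever limit switch; moves with the arm. At rest this point is about 93 mm above the plate and 37 mm above the housing's top. The switch must not be loaded with more than 20 N
- roller_arm (a joint): angle of the lever arm in rad: 0 at rest (raised), growing as the roller is pressed down, 0.35 at its end stop. The arm is 52 mm from pivot to roller, so the roller sinks about 5 mm per 0.1 rad (17 mm in all). It switches at 0.18 (9 mm down). A spring resists with 1.3 N at first and 3 N at the stop, and returns it
- dome_top (a point): top of the steel dome (15 mm diameter) on the second limit switch, same housing, bolted down; about 84 mm above the plate. Not to be touched
- plunger_top (a point): top of the roller (18 mm diameter) that stands straight on a plunger, with no arm, on the third limit switch, same housing, bolted down; about 90 mm above the plate. Not to be touched
- control_box: loose grey control box, 70 x 190 x 55 mm high, about 0.6 kg, lying on the plate; origin at the centre of its underside, z up, y along its length. Three black buttons in a row on its top, 60 mm apart: mushroom at y = +60 mm, round in the middle, square at y = -60 mm. It may be turned any way round
- mushroom_top (a point): centre of the top of the mushroom-shaped button (head 40 mm diameter, the largest and tallest), 27 mm above the box's top; moves with the button. The button must not be loaded with more than 20 N
- mushroom (a joint): how far the mushroom button is pressed, in m: 0 up, 0.006 at its stop; it counts as pressed from 0.004. A spring resists with 1 N at first and 4 N at the stop, and returns it
- round_button_top (a point): centre of the top of the flat round button (24 mm diameter), 13 mm above the box's top. Not to be pressed
- round_button (a joint): how far the round button is pressed, in m: 0 up, 0.006 at its stop
- square_button_top (a point): centre of the top of the flat square button (23 mm), 13 mm above the box's top. Not to be pressed
- square_button (a joint): how far the square button is pressed, in m: 0 up, 0.006 at its stop
- lever_switch: grey housing of the roller-lever switch, 60 x 32 x 56 mm high with its foot (76 x 46 mm), bolted to the slotted plate, whose top is 16 mm above the table; origin at the centre of its underside, x along the housing. The arm's pivot is 22 mm to -x, 62 mm up; the roller's axle at rest is 25 mm to +x, 84 mm up
- dome_switch: housing of the dome switch, bolted to the plate; origin at the centre of its underside
- plunger_switch: housing of the plunger switch, bolted to the plate; origin at the centre of its underside
- workpiece_a_mid (a point): centre of a loose brass workpiece, a shallow cup 40 mm in diameter, 24 mm high, standing on the plate
- workpiece_b_mid (a point): centre of a loose black plastic workpiece, same shape and size
- workpiece_c_mid (a point): centre of another loose brass workpiece, same shape and size
- screwdriver: loose screwdriver with a black handle, 170 mm long, lying on the plate beyond the control box
Things that resemble listed ones, but are neither listed nor needed, are in the scene too. Leave any red look-alike of the control_box alone.

How it is judged:
By the outcome, as a careful person would: the job done as asked, in the order asked, and still so for the second after the job is handed in, with the robot touching nothing.
It also fails if it takes over 45 s, if anything falls off the work surface, if the arm or the gripper's body presses on something with over 40 N, if the wrist force passes 120 N, or if a joint passes its speed limit or range.

## Robot

A 7-joint arm with a two-finger parallel gripper is mounted at the origin on the work surface. World frame = base frame: x ahead of the robot, y to its left, z up, the work surface at z = 0. Lengths are in m, angles in rad, forces in N, time in s.
With the tool pointing down it reaches from about 0.425 to 0.925 m from the base axis. Payload 6.8 kg.
Tool frame: the origin (TCP) lies at the very end of the fingers, on their centre line; the grasp point (between the pads) lies 19 mm behind it; x points along the fingers, z is the direction in which the jaws open and shut, and the axes are right-handed (so a half turn about x gives the same grasp; the last joint's range is limited). The gripper opens to 85 mm and grips with 20 to 120 N. Pads are 22 mm wide; open, the fingers measure 114 mm over their backs; the gripper's body (76 mm by 85 mm) begins 54 mm behind the grasp point. The pads swing forward as they close: fully open they stand 13 mm farther back than shut.
Start: joints at [1.189, 0.477, 0.022, 1.555, -0.011, 1.109, -0.083], TCP at [0.183, -0.65, 0.231] pointing down, gripper open.
Joint ranges: [-2.96, 2.96], [-0.34, 2.1], [-1.41, 1.46], [0.24, 2.44], [-1.37, 4.51], [0.17, 1.92], [-2.96, 2.96]. Speed limits (rad/s): [2.39, 2.39, 3.14, 3.14, 3.14, 3.14, 3.14].

## Interface

Orientations are given as a unit quaternion [x, y, z, w].
In Python, from plant import r gives the robot as it stands.
- The arm moves only by the tool servo_tool, never from a script. Its argument "deltas" is a list that holds one entry, the list of rows, each a list of 7 numbers: the opening, from -1 (shut) to 1 (fully open), then the shift along the tool's x, y, z in mm, then the turn, a rotation vector about the tool's x, y, z in degrees. A call has exactly 8 rows; each row is the pose to reach, as a shift and turn from the pose commanded when the call began, along the tool's axes at that moment; what a row does not reach only later rows make up. A row lasts 1/12 s, in which the tool goes at most 41.7 mm and 7.16 degrees, less where a joint would pass 70% of its speed; a pose out of reach is approached as far as the arm can. A call with a gripper value outside its range is refused whole. The fingers move at their own pace and stop on an object; the grip force is fixed at half the most. Time passes only in rows, so rows that repeat a pose let the fingers close, or fill a call up. It gives the time, the measured TCP pose, the force and the opening at its end, in the units of the state.
- r.get_obs(): the state, without advancing time (a new reading comes with each control period).
- r.camera(name): name is "side" or "top"; returns the picture (480x640x3 uint8, red, green, blue); there is no depth.
- r.camera_params(name): a dict with "fovy" (degrees; the focal length in pixels is half the picture's height over the tangent of half this angle, whatever the lens; pixels are square), "cx", "cy" (the principal point, pixels), "pose" (4x4, takes a point from camera to world coordinates). Camera axes: x right, y down, z forward; pixel columns grow to the right and rows downward; lengths in m; the calibration is good to about 2 mm. A picture is of the moment at which its call begins. camera_params takes no time and is no camera call.
- r.hand_in(): hands the job in, once; it reports no verdict.
Trained networks look in the newest picture that a camera, given by its name, has taken for a name from the list of things; names that differ only in an ending like _2 or _b are one class to them, and where a whole thing is asked for, a point or a joint stands for the part that bears it (a point fixed in the world has none). Each returns a list of dicts, best first, with "confidence" (0 to 1); they miss things now and then, are a little off and sometimes report something else, mostly with a low value. They report only what shows in the picture. A call takes as long as a camera call. They do not tell look-alikes from the thing itself.
- r.outline_of(camera, query): "region" (480x640 bool, what is visible of it) and "extent" ([left, top, width, height] in pixels, round what is visible of it).
The state is a dict: "time": time; "qpos": joint angles; "joint_velocities": joint speeds; "tau": joint torques, N m; "eef_pos": TCP position; "orientation": TCP orientation; "ft_force": force on the tool from outside, world axes, zero at the start; "torque": the same for the moment, N m; "gripper_width": finger opening in m.
Only numpy, scipy, OpenCV 4.12 (cv2) and the standard library are available. Lean on these libraries where they do the work, as an engineer would, in place of code of your own. Each camera call takes 0.05 s, during which the arm holds its last target. There are 200 camera calls.

## Working session

There is one attempt and no reset: what is moved stays moved. The work goes in short steps, Python scripts to look and compute and a tool call to move; the robot and the scene stay as the last step left them, time stands still between calls to the robot, and variables do not carry over. Pictures are saved under pics/ and viewed, about 8 in all and at most 12, crops included, and the job is handed in when it is done.

Besides the shell and the picture viewer there is one more tool, called after "Call:" in YAML: its name, and indented under it one key for each argument. servo_tool: Moves the arm, as the interface text tells. Its arguments: {"type":"object","properties":{"deltas":{"type":"array","items":{"type":"array","items":{"type":"array","items":{"type":"number"}}}}},"required":["deltas"]}

```bash
mkdir -p pics; cat > h.py <<'E'
import numpy as np,cv2
from plant import r
from scipy.spatial.transform import Rotation as R
def save(c,f):
    im=r.camera(c); cv2.imwrite('pics/'+f,im[:,:,::-1]); return im
def cam(c):
    p=r.camera_params(c); f=240/np.tan(np.radians(p['fovy'])/2); return f,p['cx'],p['cy'],np.array(p['pose'])
def ray(c,u,v):
    f,cx,cy,T=cam(c); d=T[:3,:3]@np.array([(u-cx)/f,(v-cy)/f,1]); return T[:3,3],d/np.linalg.norm(d)
def atz(c,u,v,z):
    o,d=ray(c,u,v); return o+d*(z-o[2])/d[2]
def proj(c,p):
    f,cx,cy,T=cam(c); q=T[:3,:3].T@(np.array(p)-T[:3,3]); return cx+f*q[0]/q[2],cy+f*q[1]/q[2]
def tri(a,b):
    (o,d),(p,e)=a,b; s=np.linalg.lstsq(np.c_[d,-e],p-o,rcond=None)[0]
    return (o+d*s[0]+p+e*s[1])/2,np.linalg.norm(o+d*s[0]-p-e*s[1])
E
python3 - <<'E'
from h import *
for c in('top','side'):
    save(c,c+'0.png'); f,cx,cy,T=cam(c); print(c,f,cx,cy,T.round(3).tolist())
    for q in('lever_switch','roller_top','dome_top','plunger_top','control_box','mushroom_top','round_button_top','square_button_top'):
        for o in r.outline_of(c,q)[:3]:
            ys,xs=np.nonzero(o['region']); print(q,round(o['confidence'],2),o['extent'],xs.mean().round(1),ys.mean().round(1))
o=r.get_obs();print(o['eef_pos'],o['orientation'],o['gripper_width'],o['ft_force'],o['time'],R.from_quat(o['orientation']).as_matrix().round(3))
E
```

```text
top 568.4205074930211 309.6151634743897 244.94313504752174 [[-0.069, -0.973, 0.222, 0.277], [-0.998, 0.066, -0.019, -0.135], [0.004, -0.222, -0.975, 1.426], [0.0, 0.0, 0.0, 1.0]]
lever_switch 0.61 [231.3, 277.7, 26.9, 34.2] 245.0 296.3
lever_switch 0.59 [359.1, 260.7, 6.5, 12.2] 362.1 265.8
roller_top 0.66 [236.5, 276.8, 14.6, 28.2] 241.7 291.2
dome_top 0.57 [166.2, 284.9, 10.1, 8.2] 169.0 288.0
plunger_top 0.55 [108.7, 289.7, 11.6, 6.8] 112.6 293.5
control_box 0.71 [463.8, 270.5, 88.6, 44.2] 506.2 292.7
control_box 0.58 [327.0, 227.0, 67.4, 79.5] 361.5 268.0
control_box 0.42 [107.2, 280.8, 31.7, 34.1] 120.4 297.1
mushroom_top 0.69 [336.8, 279.3, 18.5, 15.1] 348.6 285.5
mushroom_top 0.48 [480.0, 289.2, 15.5, 13.4] 488.4 296.5
round_button_top 0.57 [504.8, 285.2, 7.9, 10.8] 510.4 290.7
round_button_top 0.39 [360.5, 261.7, 10.0, 9.2] 362.2 265.6
square_button_top 0.51 [527.8, 281.1, 14.1, 11.8] 533.7 284.8
square_button_top 0.37 [156.3, 194.2, 13.9, 18.9] 160.1 204.5
side 557.5195393560825 309.2404950111317 239.59239958720383 [[-0.817, -0.318, 0.482, -0.026], [-0.577, 0.481, -0.66, 0.7
[... 267 characters left out ...]
18.4] 210.4 391.0
control_box 0.91 [434.1, 171.7, 41.6, 50.4] 455.6 197.3
control_box 0.82 [347.0, 215.5, 54.1, 59.4] 370.1 243.6
mushroom_top 0.63 [372.4, 233.0, 16.0, 18.0] 378.8 240.1
mushroom_top 0.52 [445.6, 188.8, 14.3, 9.8] 453.2 192.7
mushroom_top 0.16 [364.0, 226.9, 13.4, 6.8] 369.5 230.9
round_button_top 0.6 [454.9, 181.2, 5.9, 6.5] 457.6 185.4
square_button_top 0.53 [459.6, 174.2, 9.9, 8.6] 462.2 176.3
square_button_top 0.43 [353.8, 214.5, 11.0, 7.1] 361.2 218.1
[ 0.18248746 -0.64986227  0.23130237] [ 0.42709751  0.56355771 -0.42709489  0.56354271] 0.08548573406839832 [-0.72284595 -0.28511464  0.27637398] 0.9 [[-0.     0.963  0.27 ]
 [ 0.     0.27  -0.963]
 [-1.    -0.    -0.   ]]
```

View pics/top0.png

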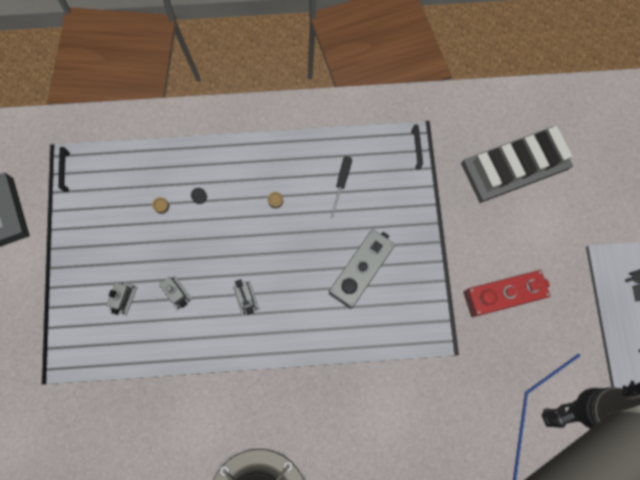

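View pics/side0.png

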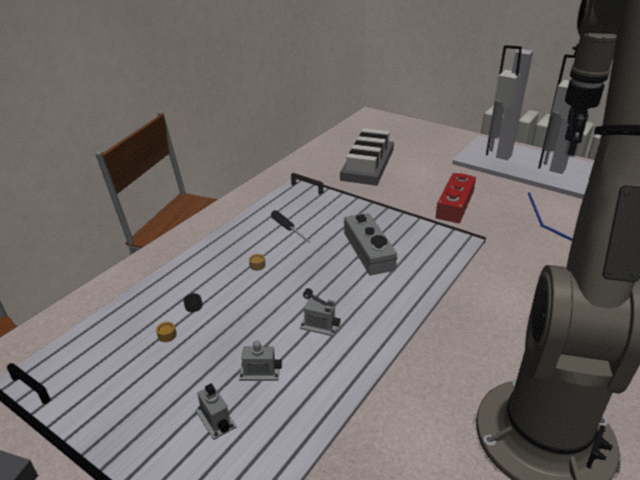

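The top view shows three limit switches at (245,296), (174,291) and (120,297). It also shows a grey box at (362,267) and a red look-alike box at (507,293). In the side view, the switch at (319,315) is the one with a slanting arm. The mushroom is the biggest button, at top (349,286) and side (379,240). I'll check both in one enlarged crop.

```bash
python3 - <<'E'
from h import *
t=cv2.imread('pics/top0.png');s=cv2.imread('pics/side0.png')
def cr(i,u,v):
    return cv2.resize(i[v-30:v+30,u-40:u+40],(400,300),interpolation=cv2.INTER_CUBIC)
cv2.imwrite('pics/crop1.png',np.vstack([np.hstack([cr(t,245,295),cr(t,360,268)]),np.hstack([cr(s,319,310),cr(s,372,240)])]))
E
```

```text
(no output)
```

View pics/crop1.png

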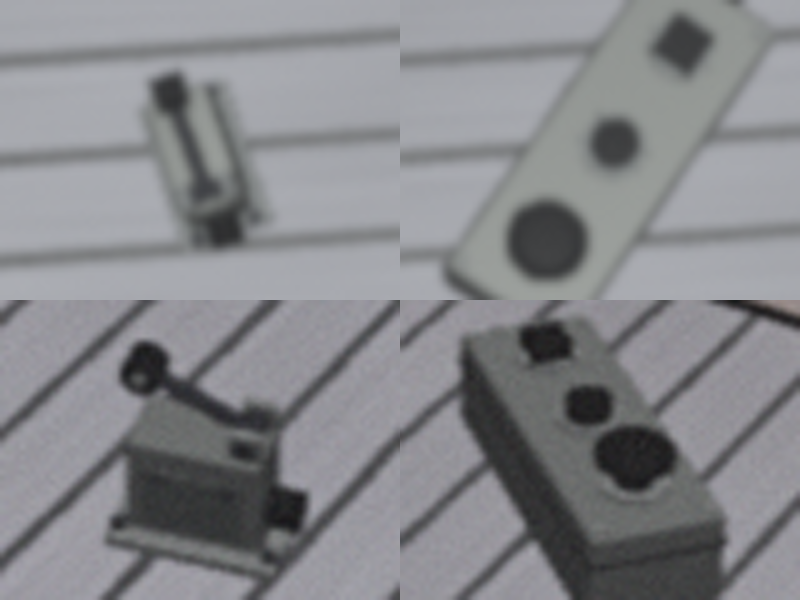

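The crop confirms the roller on its slanting arm at top (239,283.4) and side (308,293.6), with the pivot end at top (246,303). The mushroom is at top (349.4,286) and side (379,241), and the round and square buttons lie up the box.

```bash
python3 - <<'E'
from h import *
for n,a,b,z in(('roller axle',(239,283.4),(308,293.6),.100),('mush',(349.4,286),(379,241),.096)):
    print(n,tri(ray('top',*a),ray('side',*b)),atz('top',*a,z),atz('side',*b,z))
print('pivot',atz('top',246,303,.078)); print('round',atz('top',362.6,266.4,.084),'sq',atz('top',376.5,247,.084))
print(proj('side',[.183,-.65,.231]),proj('top',[.183,-.65,.231]))
E
```

```text
roller axle (array([0.49820264, 0.01195448, 0.09807735]), np.float64(0.0020310312190336697)) [0.49696067 0.0112733  0.1       ] [0.49790115 0.01401365 0.1       ]
mush (array([ 0.4757613 , -0.24846642,  0.08702883]), np.float64(0.0018065282523125157)) [ 0.4735954  -0.24805155  0.096     ] [ 0.47080222 -0.23694125  0.096     ]
pivot [ 0.4524521  -0.00093426  0.078     ]
round [ 0.52054251 -0.28472804  0.084     ] sq [ 0.565824   -0.32259761  0.084     ]
(np.float64(567.542552772731), np.float64(152.3581152504227)) (np.float64(563.4965113022529), np.float64(403.9667095481006))
```

Call:
servo_tool:
  deltas:
    - [[-1, 0, 34, -24, 0, 0, 0], [-1, 0, 68, -48, 0, 0, 0], [-1, 0, 102, -72, 0, 0, 0], [-1, 0, 136, -96, 0, 0, 0], [-1, 0, 170, -120, 0, 0, 0], [-1, 0, 204, -144, 0, 0, 0], [-1, 0, 238, -168, 0, 0, 0], [-1, 0, 272, -192, 0, 0, 0]]

```text
time: 1.57
eef_pos: [0.3934, -0.3898, 0.2317]
orientation: [0.427, 0.563, -0.427, 0.564]
ft_force: [1.2, -1.0, 0.2]
gripper_width: 0.0001
```

Call:
servo_tool:
  deltas:
    - [[-1, 0, 20, -34, 0, 0, 0], [-1, 0, 40, -68, 0, 0, 0], [-1, 0, 60, -102, 0, 0, 0], [-1, 0, 80, -136, 0, 0, 0], [-1, 0, 100, -170, 0, 0, 0], [-1, 0, 120, -204, 0, 0, 0], [-1, 0, 140, -238, 0, 0, 0], [-1, 0, 160, -272, 0, 0, 0]]

```text
time: 2.23
eef_pos: [0.4732, -0.0846, 0.2317]
orientation: [0.427, 0.563, -0.427, 0.564]
ft_force: [0.5, -0.0, 0.9]
gripper_width: 0.0002
```

Call:
servo_tool:
  deltas:
    - [[-1, 10, 17, -29, 0, 0, 0], [-1, 30, 35, -59, 0, 0, 0], [-1, 50, 52, -88, 0, 0, 0], [-1, 70, 52, -88, 0, 0, 0], [-1, 85, 52, -88, 0, 0, 0], [-1, 85, 52, -88, 0, 0, 0], [-1, 85, 52, -88, 0, 0, 0], [-1, 85, 52, -88, 0, 0, 0]]

```text
time: 2.9
eef_pos: [0.4999, 0.0121, 0.1472]
orientation: [0.428, 0.563, -0.427, 0.564]
ft_force: [0.3, -0.5, 0.4]
gripper_width: 0.0002
```

```bash
python3 - <<'E'
from h import *
o=r.get_obs();p=o['eef_pos'];print(p,o['ft_force'],o['time'])
ims=[]
for c,(u,v) in(('top',(242,288)),('side',(312,285))):
    print(c,proj(c,p)); i=save(c,c+'1.png')[:,:,::-1]
    ims.append(cv2.resize(i[v-37:v+38,u-25:u+25],(400,600),interpolation=cv2.INTER_CUBIC))
cv2.imwrite('pics/crop2.png',np.hstack(ims))
E
```

```text
[0.49990311 0.01206369 0.1472463 ] [ 0.31703608 -0.51205508  0.40049807] 2.9
top (np.float64(236.16384362297094), np.float64(278.89879040197167))
side (np.float64(307.21016194552885), np.float64(275.0320100026427))
```

View pics/crop2.png

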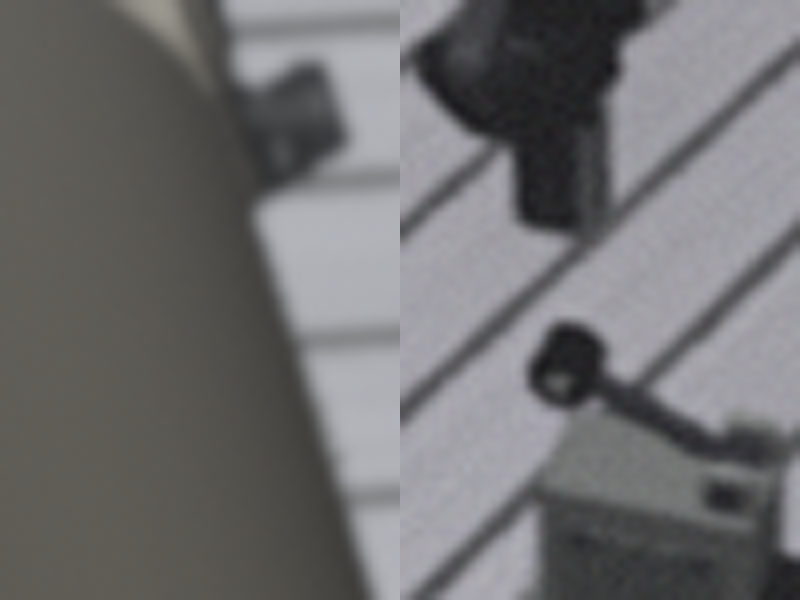

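The side crop shows the closed fingertips at pixel (307,275), straight above the roller at (308,293), so they are lined up. Next I'll descend onto the roller.

Call:
servo_tool:
  deltas:
    - [[-1, 15, 0, 0, 0, 0, 0], [-1, 28, 0, 0, 0, 0, 0], [-1, 34, 0, 0, 0, 0, 0], [-1, 38, 0, 0, 0, 0, 0], [-1, 41, 0, 0, 0, 0, 0], [-1, 44, 0, 0, 0, 0, 0], [-1, 46, 0, 0, 0, 0, 0], [-1, 46, 0, 0, 0, 0, 0]]

```text
time: 3.67
eef_pos: [0.5, 0.0126, 0.1007]
orientation: [0.427, 0.563, -0.427, 0.564]
ft_force: [1.8, 0.1, 1.4]
gripper_width: 0.0002
```

```bash
python3 - <<'E'
from h import *
for k in range(3):
    o=r.get_obs();print(o['eef_pos'],o['ft_force'],o['time']); i=save('side','side2.png')
E
```

```text
[0.5000497  0.01259005 0.10070912] [1.77282136 0.05631514 1.40774559] 3.6667
[0.4998763  0.01256503 0.10075097] [2.15483059 0.05124354 2.19689003] 3.7167
[0.49978106 0.01253074 0.10073321] [1.90797323 0.50958035 2.48242987] 3.7667
```

Call:
servo_tool:
  deltas:
    - [[-1, 2, 0, 0, 0, 0, 0], [-1, 4, 0, 0, 0, 0, 0], [-1, 5, 0, 0, 0, 0, 0], [-1, 5, 0, 0, 0, 0, 0], [-1, 5, 0, 0, 0, 0, 0], [-1, 5, 0, 0, 0, 0, 0], [-1, 5, 0, 0, 0, 0, 0], [-1, 5, 0, 0, 0, 0, 0]]

```text
time: 4.48
eef_pos: [0.4991, 0.0124, 0.0953]
orientation: [0.427, 0.564, -0.427, 0.563]
ft_force: [1.6, 0.6, 3.0]
gripper_width: 0.0001
```

```bash
python3 - <<'E'
from h import *
for k in range(3):
    o=r.get_obs();print(o['eef_pos'],o['ft_force'],o['time']); i=save('side','side3.png')
a=cv2.imread('pics/side1.png')
cv2.imwrite('pics/crop3.png',np.hstack([cv2.resize(x[248:323,287:337],(400,600),interpolation=cv2.INTER_CUBIC) for x in(a,i[:,:,::-1])]))
E
```

```text
[0.49911303 0.01240057 0.09528494] [1.58422134 0.59910136 3.01606306] 4.4833
[0.49909794 0.01241956 0.0952799 ] [0.99688694 0.09051097 2.69502737] 4.5333
[0.49910171 0.01242938 0.0952551 ] [2.19582605 1.2582279  3.6966716 ] 4.5833
```

View pics/crop3.png

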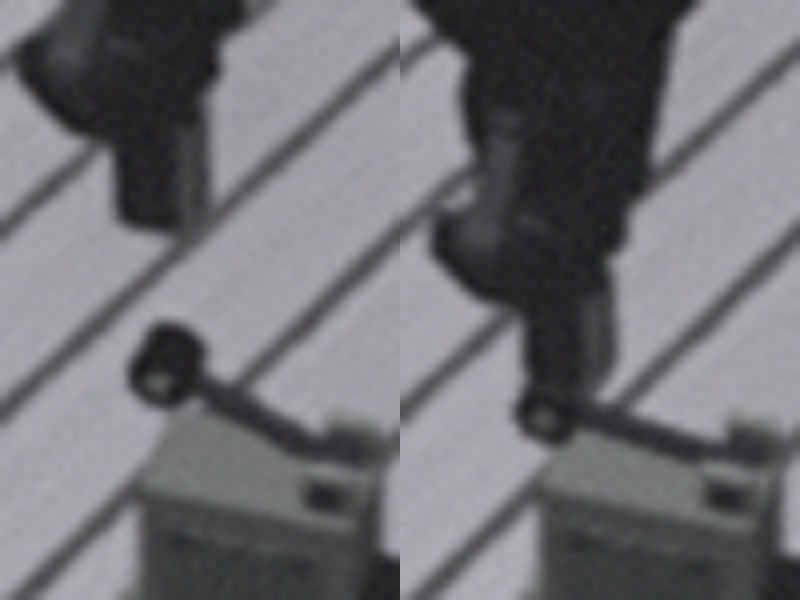

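In the right half the arm is clearly flatter, with the axle face down about 4 px (roughly 10–13 mm) at a force of about 3 N. I'll press 1 mm more for margin, then lift off.

Call:
servo_tool:
  deltas:
    - [[-1, 1, 0, 0, 0, 0, 0], [-1, 1, 0, 0, 0, 0, 0], [-1, -4, 0, 0, 0, 0, 0], [-1, -12, 0, 0, 0, 0, 0], [-1, -30, 0, 0, 0, 0, 0], [-1, -60, 0, 0, 0, 0, 0], [-1, -75, -5, 15, 0, 0, 0], [-1, -75, -19, 49, 0, 0, 0]]

```text
time: 5.3
eef_pos: [0.4968, -0.0354, 0.1744]
orientation: [0.427, 0.564, -0.423, 0.567]
ft_force: [1.9, -0.4, -0.7]
gripper_width: -0.0001
```

Call:
servo_tool:
  deltas:
    - [[-1, 0, -14, 36, 0, 0, 0], [-1, 0, -28, 72, 0, 0, 0], [-1, 0, -42, 108, 0, 0, 0], [-1, 0, -56, 144, 0, 0, 0], [-1, 0, -70, 180, 0, 0, 0], [-1, 10, -76, 195, 0, 0, 0], [-1, 30, -76, 195, 0, 0, 0], [-1, 30, -76, 195, 0, 0, 0]]

```text
time: 5.97
eef_pos: [0.4705, -0.2489, 0.1377]
orientation: [0.427, 0.565, -0.429, 0.561]
ft_force: [-0.2, 1.4, -0.7]
gripper_width: -0.0001
```

```bash
python3 - <<'E'
from h import *
o=r.get_obs();p=o['eef_pos'];print(p,o['ft_force'],o['time'],proj('side',p))
i=save('side','side4.png')[:,:,::-1]; t=save('top','top4.png')
for q in('mushroom_top','round_button_top'):
  for c in('side','top'):
    for x in r.outline_of(c,q)[:2]:
        ys,xs=np.nonzero(x['region']);print(q,c,x['confidence'],x['extent'],xs.mean(),ys.mean())
cv2.imwrite('pics/crop4.png',np.hstack([cv2.resize(i[v-37:v+38,u-25:u+25],(400,600),interpolation=cv2.INTER_CUBIC) for u,v in((312,285),(376,230))]))
E
```

```text
[ 0.47052918 -0.24885232  0.13765985] [-0.21634005  1.42390076 -0.71042693] 5.9667 (np.float64(382.52912498852754), np.float64(223.96361500621202))
mushroom_top side 0.67 [373.0, 233.5, 17.7, 14.2] 378.7865853658537 240.640243902439
mushroom_top side 0.4 [445.1, 191.2, 14.8, 7.0] 453.31868131868134 192.69230769230768
mushroom_top top 0.54 [476.8, 288.8, 18.4, 16.7] 488.12931034482756 296.0431034482759
round_button_top side 0.67 [359.1, 216.9, 2.5, 5.1] 360.97777777777776 218.13333333333333
round_button_top side 0.44 [454.7, 180.4, 8.3, 7.3] 458.11764705882354 185.38235294117646
round_button_top top 0.43 [506.2, 283.8, 9.9, 10.0] 510.1467889908257 290.6238532110092
```

View pics/crop4.png

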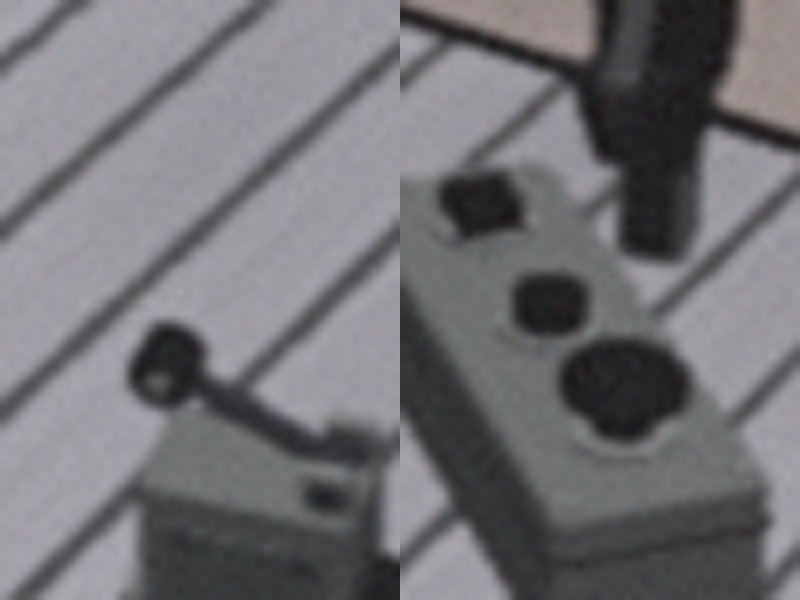

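The arm has sprung back to its rest picture. The closed fingers are at side (382,224). The mushroom's head top is at about (379,239), and the round button at (370,231) is clear of the fingers.

```bash
python3 - <<'E'
from h import *
p=r.get_obs()['eef_pos']
print(atz('side',379,239,.098),atz('top',349.4,286,.098))
print(proj('side',[.473,-.248,.098]),p)
print('tool shift',R.from_quat(r.get_obs()['orientation']).as_matrix().T@(np.array([.473,-.245,.098])-p))
E
```

```text
[ 0.47351394 -0.2415526   0.098     ] [ 0.47329966 -0.24788178  0.098     ]
(np.float64(380.53482775710063), np.float64(237.760693440436)) [ 0.47450384 -0.247409    0.1413522 ]
tool shift [ 0.04334939 -0.00084153 -0.00275689]
```

Call:
servo_tool:
  deltas:
    - [[-1, 14, 0, -3, 0, 0, 0], [-1, 28, 0, -3, 0, 0, 0], [-1, 36, 0, -3, 0, 0, 0], [-1, 40, 0, -3, 0, 0, 0], [-1, 43, 0, -3, 0, 0, 0], [-1, 45, 0, -3, 0, 0, 0], [-1, 46, 0, -3, 0, 0, 0], [-1, 46, 0, -3, 0, 0, 0]]

```text
time: 6.93
eef_pos: [0.4732, -0.2451, 0.0947]
orientation: [0.427, 0.563, -0.427, 0.564]
ft_force: [-1.2, 1.2, 2.1]
gripper_width: -0.0001
```

```bash
python3 - <<'E'
from h import *
F=[]
for k in range(6):
    o=r.get_obs();F.append(o['ft_force']); i=save('side','side5.png')
print(o['eef_pos'],np.mean(F,0),np.std(F,0),o['time'])
E
```

```text
[ 0.47320256 -0.24524512  0.09464083] [-1.07450103  1.24660343  2.44489613] [0.38316226 0.33870814 0.43242403] 7.1833
```

Call:
servo_tool:
  deltas:
    - [[-1, 0.5, 0, 0, 0, 0, 0], [-1, 1, 0, 0, 0, 0, 0], [-1, 1.5, 0, 0, 0, 0, 0], [-1, 1.5, 0, 0, 0, 0, 0], [-1, 2, 0, 0, 0, 0, 0], [-1, 2, 0, 0, 0, 0, 0], [-1, 2, 0, 0, 0, 0, 0], [-1, 2, 0, 0, 0, 0, 0]]

```text
time: 7.9
eef_pos: [0.4732, -0.2452, 0.0924]
orientation: [0.427, 0.563, -0.427, 0.564]
ft_force: [-0.5, 1.5, 3.1]
gripper_width: 0.0002
```

```bash
python3 - <<'E'
from h import *
F=[]
for k in range(6):
    o=r.get_obs();F.append(o['ft_force']); i=save('side','side6.png')
print(o['eef_pos'],np.mean(F,0),np.std(F,0),o['time'])
E
```

```text
[ 0.4731236  -0.24527438  0.09238205] [0.06040144 1.86310769 2.98365282] [0.33308269 0.32813033 0.38900554] 8.15
```

The expected force here is about 3.8 N and I read about 3 N with a drifting zero. I'll creep down until the stop is just felt.

Call:
servo_tool:
  deltas:
    - [[-1, 0.3, 0, 0, 0, 0, 0], [-1, 0.5, 0, 0, 0, 0, 0], [-1, 0.7, 0, 0, 0, 0, 0], [-1, 0.7, 0, 0, 0, 0, 0], [-1, 0.7, 0, 0, 0, 0, 0], [-1, 0.7, 0, 0, 0, 0, 0], [-1, 0.7, 0, 0, 0, 0, 0], [-1, 0.7, 0, 0, 0, 0, 0]]

```text
time: 8.87
eef_pos: [0.4731, -0.2453, 0.0918]
orientation: [0.427, 0.563, -0.427, 0.564]
ft_force: [-0.6, 1.9, 5.7]
gripper_width: -0.0002
```

```bash
python3 - <<'E'
from h import *
F=[]
for k in range(6):
    o=r.get_obs();F.append(o['ft_force']); i=save('side','side7.png')
print(o['eef_pos'],np.mean(F,0),np.std(F,0),o['time'])
i=[cv2.imread(f'pics/side{k}.png') for k in(4,7)]
cv2.imwrite('pics/crop5.png',np.hstack([cv2.resize(x[193:268,351:401],(400,600),interpolation=cv2.INTER_CUBIC) for x in i]))
E
```

```text
[ 0.4731484  -0.24531925  0.09184326] [-0.13384608  1.86174471  5.85582036] [0.38412582 0.15209508 0.44107648] 9.1167
```

View pics/crop5.png

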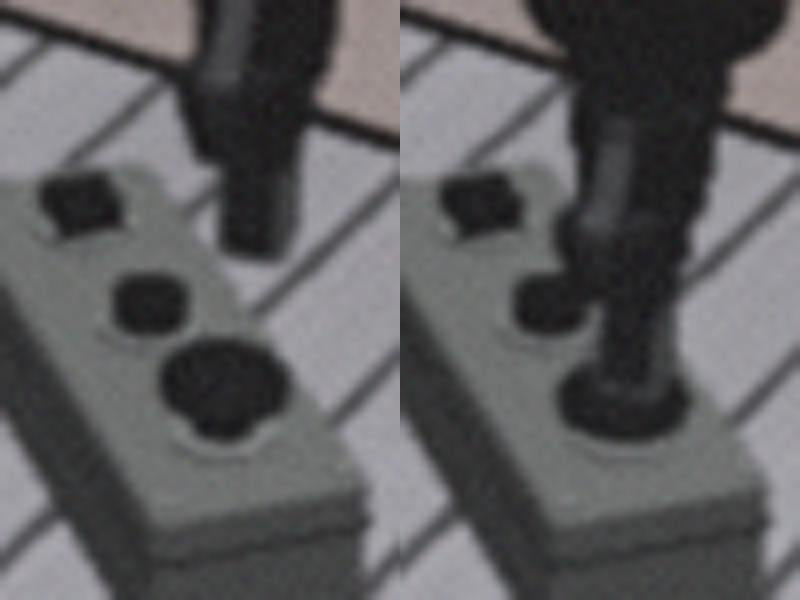

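The stop is felt at 5.9 N, 6.2 mm below the nominal top. The right half shows the mushroom head sunk and the box unmoved. Next I'll withdraw straight up by about 150 mm.

Call:
servo_tool:
  deltas:
    - [[-1, -3, 0, 0, 0, 0, 0], [-1, -10, 0, 0, 0, 0, 0], [-1, -35, 0, 0, 0, 0, 0], [-1, -70, 0, 0, 0, 0, 0], [-1, -105, 0, 0, 0, 0, 0], [-1, -140, 0, 0, 0, 0, 0], [-1, -150, 0, 0, 0, 0, 0], [-1, -150, 0, 0, 0, 0, 0]]

```text
time: 9.83
eef_pos: [0.4743, -0.2465, 0.2452]
orientation: [0.428, 0.561, -0.427, 0.566]
ft_force: [0.2, 0.3, -0.0]
gripper_width: -0.0002
```

```bash
python3 - <<'E'
from h import *
i=save('side','side8.png')[:,:,::-1]; o=r.get_obs();print(o['eef_pos'],o['ft_force'],o['time'])
a=cv2.imread('pics/side0.png')
for n,(u,v,w,h) in dict(box=(345,214,58,62),tools=(150,200,170,145),sw=(190,285,160,155)).items():
    print(n,np.abs(a[v:v+h,u:u+w].astype(int)-i[v:v+h,u:u+w]).max(2).mean(),(cv2.blur(cv2.absdiff(a,i.copy()),(3,3)).max(2)[v:v+h,u:u+w]>25).sum())
cv2.imwrite('pics/end.png',cv2.resize(i[130:430,150:550],(800,600)))
E
```

```text
[ 0.4730646  -0.24602518  0.24286339] [ 0.39392687  0.53254974 -0.62070775] 9.8833
box 5.175472747497219 0
tools 5.659513184584179 0
sw 5.618145161290323 0
```

View pics/end.png

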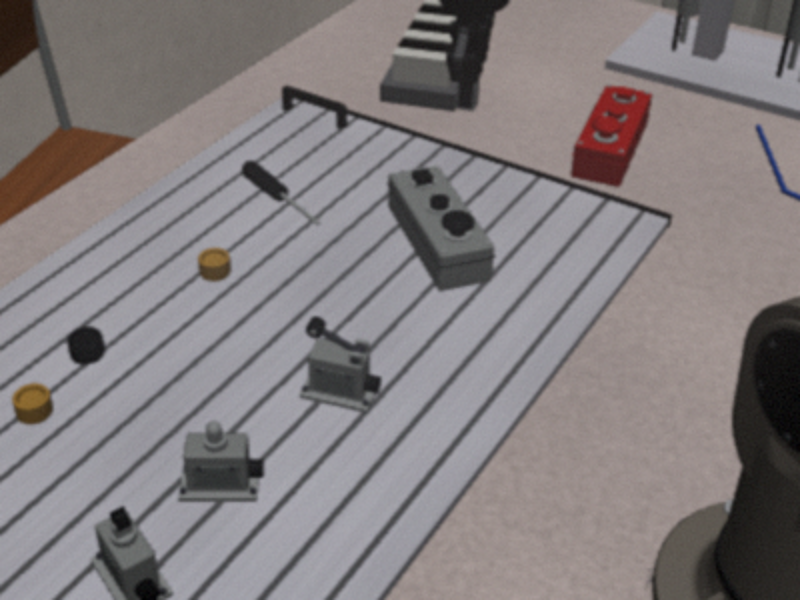

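The end picture shows the box (440,225 in the crop), roller arm (318,328), workpieces and screwdriver all unchanged, with the gripper well clear of them.

```bash
python3 -c "
from h import *
print(r.hand_in())"
```

```text
the job is handed in; nothing more can be done
None
```

I tested the roller-lever switch, confirmed it with the mushroom button, and handed the job in at about 10 s of the 45 s allowed.

- **Roller:** I pressed it down about 14 mm (it switches at 9 mm) at about 3 N. The side picture showed the arm clearly flatter, though the image put the travel nearer 10 mm. After release it sprang back to its rest position.
- **Mushroom button:** I pressed it gently to its stop at about 6 N, then withdrew straight up until the fingers were about 145 mm above it.
- **Last checks:** compared with the first side picture, the box, workpieces, screwdriver and switches showed no change. The force on the tool was near zero.
- **Disagreement:** while pressing the mushroom, the force reading ran about 1 N below the expected spring force because of sensor zero drift. I crept on until the stop was felt to be sure it was pressed. No check failed.

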